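# Put the demonstration reagents away by kind

### The job

The chemistry demonstration is over: put the small bottles away by kind, standing the two white plastic bottles with orange caps in the red tray, the two small brown bottles in the black tray and the little green dye bottle in the yellow tray. Set each one down upright on the floor of its tray without dropping or tipping any bottle over, and leave the tall brown bottle and the safety glasses where they are.

Things in the scene. Friction and masses are not known exactly. Their poses are not given: they have to be found in the camera images.
- white_1: White plastic bottle with orange screw cap: body 42 mm across, straight from 2 to 56 mm above the underside, then a shoulder; cap 31 mm across, top at 84 mm. 50 to 98 g. Belongs in the red tray. Origin: centre of the underside; z up the bottle's axis.
- white_2: Same as white_1. White plastic bottle with orange screw cap: body 42 mm across, straight from 2 to 56 mm above the underside, then a shoulder; cap 31 mm across, top at 84 mm. 50 to 98 g. Belongs in the red tray. Origin: centre of the underside; z up the bottle's axis.
- brown_1: Small brown glass bottle with black screw cap: body 38 mm across, straight from 2 to 53 mm above the underside, then a shoulder; cap 27 mm across, top at 86 mm. 63 to 126 g. Belongs in the black tray. Origin: centre of the underside; z up the bottle's axis.
- brown_2: Same as brown_1. Small brown glass bottle with black screw cap: body 38 mm across, straight from 2 to 53 mm above the underside, then a shoulder; cap 27 mm across, top at 86 mm. 63 to 126 g. Belongs in the black tray. Origin: centre of the underside; z up the bottle's axis.
- green_1: Small green glass dye bottle with white screw cap: body 32 mm across, straight from 2 to 50 mm above the underside, then a shoulder; cap 23 mm across, top at 74 mm. 32 to 63 g. Belongs in the yellow tray. Origin: centre of the underside; z up the bottle's axis. (All five small bottles stand on a fixed 2 mm grey mat at the start, at least 65 mm apart centre to centre.)
- red_tray: Red low-rimmed rectangular tray, fixed to the table. Inside 150 mm (its x) by 84 mm (its y); floor 4 mm above the table; rim 18 mm high, 3 mm thick, with a lip out to 178 x 104 mm overall. Origin: centre of its underside, at table height. For the two white bottles.
- black_tray: Black low-rimmed rectangular tray, fixed to the table. Inside 150 mm (its x) by 84 mm (its y); floor 4 mm above the table; rim 18 mm high, 3 mm thick, with a lip out to 178 x 104 mm overall. Origin: centre of its underside, at table height. For the two small brown bottles.
- yellow_tray: Yellow low-rimmed rectangular tray, fixed to the table. Inside 150 mm (its x) by 84 mm (its y); floor 4 mm above the table; rim 18 mm high, 3 mm thick, with a lip out to 178 x 104 mm overall. Origin: centre of its underside, at table height. For the green bottle.
- tall_bottle: Bystander, leave alone: tall brown glass stock bottle, 72 mm across, 236 mm high, loose. Origin: centre of its underside.
- glasses: Bystander, leave alone: blue-framed safety glasses standing open, 150 mm wide (its y), arms reaching 138 mm to its +x, 47 mm high, loose. Origin: under the middle of the lenses, at table height.
Not all that is in view belongs to the job. Of the things that look like the red_tray, the smaller one is meant.

How it is judged:
At the end, for the whole second after the job is handed in: Both white bottles stand on the floor of the red tray, both small brown bottles on that of the black tray and the green bottle on that of the yellow tray: inside the rim, underside within 5 mm of the floor, within 0.1 rad of upright, at rest (below 0.02 m/s) (x of white_1 in the frame of red_tray between -0.062 and 0.062 m and y of white_1 in the frame of red_tray between -0.03 and 0.03 m and z of white_1 in the frame of red_tray between 0.001 and 0.009 m and angle between each of white_1, white_2, brown_1, brown_2, green_1's own z axis and vertical below 0.1 rad and linear speed of each of white_1, white_2, brown_1, brown_2, green_1 below 0.02 m/s and x of white_2 in the frame of red_tray between -0.062 and 0.062 m and y of white_2 in the frame of red_tray between -0.03 and 0.03 m and z of white_2 in the frame of red_tray between 0.001 and 0.009 m and x of brown_1 in the frame of black_tray between -0.062 and 0.062 m and y of brown_1 in the frame of black_tray between -0.03 and 0.03 m and z of brown_1 in the frame of black_tray between 0.001 and 0.009 m and x of brown_2 in the frame of black_tray between -0.062 and 0.062 m and y of brown_2 in the frame of black_tray between -0.03 and 0.03 m and z of brown_2 in the frame of black_tray between 0.001 and 0.009 m and x of green_1 in the frame of yellow_tray between -0.062 and 0.062 m and y of green_1 in the frame of yellow_tray between -0.03 and 0.03 m and z of green_1 in the frame of yellow_tray between 0.001 and 0.009 m); the robot touches nothing.
It fails at once if a small bottle is dropped or knocked along (moving faster than 0.7 m/s while not held by the fingers, a fall of about 25 mm) ((contact force between white_1 and the fingers below 0.05 N and linear speed of white_1 above 0.7 m/s) or (contact force between white_2 and the fingers below 0.05 N and linear speed of white_2 above 0.7 m/s) or (contact force between brown_1 and the fingers below 0.05 N and linear speed of brown_1 above 0.7 m/s) or (contact force between brown_2 and the fingers below 0.05 N and linear speed of brown_2 above 0.7 m/s) or (contact force between green_1 and the fingers below 0.05 N and linear speed of green_1 above 0.7 m/s)).
It fails at once if a small bottle is tipped over (more than 0.6 rad) (angle between any of white_1, white_2, brown_1, brown_2, green_1's own z axis and vertical above 0.6 rad).
It fails at once if the tall bottle or the safety glasses are moved more than 20 mm or the tall bottle tips more than 0.3 rad (distance of any of tall_bottle, glasses from where it was at the start of the episode above 0.02 m or angle between tall_bottle's own z axis and vertical above 0.3 rad).
It also fails if it takes over 128 s, if anything falls off the work surface, if the arm or the gripper's body presses on something with over 40 N, if the wrist force passes 120 N, or if a joint passes its speed limit or range.

### The arm

A 6-joint arm with a two-finger parallel gripper is mounted at the origin on the work surface. World frame = base frame: x ahead of the robot, y to its left, z up, the work surface at z = 0. Lengths are in m, angles in rad, forces in N, time in s.
With the tool pointing down it reaches from about 0.25 to 0.725 m from the base axis. Payload 4 kg.
Tool frame: the origin (TCP) lies midway between the tips of the shut fingers; the grasp point (between the pads) lies 19 mm behind it; z points along the fingers, x is the direction in which the jaws open and shut, and the axes are right-handed (so a half turn about z gives the same grasp; the last joint's range is limited). The gripper opens to 85 mm and grips with 20 to 120 N. Pads are 22 mm wide; open, the fingers measure 114 mm over their backs; the gripper's body (76 mm by 85 mm) begins 54 mm behind the grasp point. The pads swing forward as they close: fully open they stand 13 mm farther back than shut.
Start: joints at [-1.273, 0.241, 0.005, 1.335, 0, 1.571], TCP at [0.147, -0.478, 0.202] pointing down, gripper open.
Joint ranges: [-2.72, 2.72], [-1.05, 1.87], [-1.09, 1.28], [-1.99, 2.15], [-1.42, 1.44], [-3.14, 3.14]. Speed limits (rad/s): [2.79, 2.79, 3.14, 3.14, 3.14, 3.14].

### API

Orientations are given as a unit quaternion [x, y, z, w].
In Python, from workcell import bot, vision, ticket gives the robot as it stands.
- The arm moves only by the tool play_rows, never from a script. Its argument "deltas" is one flat list of numbers, 5 for each row, row after row: the opening, from 0 (shut) to 1 (fully open), then the shift along the tool's x, y, z in units of 60 mm (1.0 is 60 mm), then the turn about the tool's z in degrees. A call has 1 to 12 rows; each row shifts and turns the pose as measured when the row begins, along the tool's axes as they then stand; what a row does not reach is not made up. A row lasts 1/8 s, in which the tool goes at most 62.5 mm and 10.7 degrees, less where a joint would pass 70% of its speed; a pose out of reach is approached as far as the arm can. A call is refused whole if a number of a shift passes 1 or a number of a turn 10.7, either way. A call with a gripper value outside its range is refused whole. The fingers move at their own pace and stop on an object; the grip force is fixed at half the most. Time passes only in rows, so rows that do not move let the fingers close. It gives the time, the measured TCP pose, the force and the opening at its end, in the units of the state.
- bot.get_obs(): the state, without advancing time (a new reading comes with each control period).
- vision.camera(name): name is "scene" or "top"; returns a dict with "color" (420x560x3 uint8, blue, green, red), "intrinsics" (3x3 intrinsics, pixels), "k1" (the pictures are not rectified: a ray, as slopes to the right and down, at radius r is drawn at 1 + k1 r^2 times it, then the intrinsics apply), "rvec" (rotation vector, rad) and "tvec" (3), from world to camera coordinates, as OpenCV has them. Camera axes: x right, y down, z forward; pixel columns grow to the right and rows downward; lengths in m; the calibration is good to about 2 mm. A picture is of the moment at which its call begins. There is no depth.
- ticket.job_done(): hands the job in, once; it reports no verdict.
The state is a dict: "clock": time; "joint_pos": joint angles; "joint_vel": joint speeds; "tau": joint torques, N m; "eef_pos": TCP position; "tool_rot": TCP orientation; "ft_force": force on the tool from outside, world axes, zero at the start; "ft_torque": the same for the moment, N m; "grip_width": finger opening in m.
Only numpy, scipy, OpenCV 4.12 (cv2) and the standard library are available. Lean on these libraries where they do the work, as an engineer would, in place of code of your own. Each camera call takes 0.05 s, during which the arm holds its last target. There are 200 camera calls.

## Working session

There is one attempt and no reset: what is moved stays moved. The work goes in short steps, Python scripts to look and compute and a tool call to move; the robot and the scene stay as the last step left them, time stands still between calls to the robot, and variables do not carry over. Pictures are saved under pics/ and viewed, about 12 in all and at most 16, crops included, and the job is handed in when it is done.

Besides the shell and the picture viewer there is one more tool, called after "Call:" by a JSON object that holds its "name" and its "arguments", one argument or row to a line. play_rows: Moves the arm, as the interface text tells. Its arguments: {"type":"object","properties":{"deltas":{"type":"array"}},"required":["deltas"]}

```bash
mkdir -p pics; ls; cat > h.py <<'E'
import numpy as np, cv2
from workcell import bot, vision, ticket
def cam(n):
    c=vision.camera(n); return c
def ray(c,u,v):
    K=np.array(c["intrinsics"]);k=c["k1"]
    p=cv2.undistortPoints(np.array([[[u,v]]],float),K,np.array([k,0,0,0,0.]))[0,0]
    R=cv2.Rodrigues(np.array(c["rvec"],float))[0];t=np.array(c["tvec"],float).ravel()
    return -R.T@t, R.T@np.array([p[0],p[1],1])
def onz(c,u,v,z):
    o,d=ray(c,u,v); return o+d*(z-o[2])/d[2]
def proj(c,P):
    return cv2.projectPoints(np.array(P,float).reshape(-1,1,3),np.array(c["rvec"],float),np.array(c["tvec"],float),np.array(c["intrinsics"]),np.array([c["k1"],0,0,0,0.]))[0][:,0]
def tri(c1,p1,c2,p2):
    A=[];b=[]
    M=np.zeros((3,3));q=np.zeros(3)
    for c,p in((c1,p1),(c2,p2)):
        o,d=ray(c,*p);d=d/np.linalg.norm(d);P=np.eye(3)-np.outer(d,d);M+=P;q+=P@o
    return np.linalg.solve(M,q)
E
python3 - <<'E'
from h import *
import pickle
for n in("scene","top"):
    c=cam(n);pickle.dump(c,open(n+'.pkl','wb'))
    cv2.imwrite(f'pics/{n}0.png',cv2.resize(c["color"],(800,600),interpolation=cv2.INTER_CUBIC))
    o,_=ray(c,280,210);print(n,o,c["k1"],c["intrinsics"])
print(bot.get_obs())
E
```

```text
pics
scene [0.9613643  0.65334743 0.74796124] 0.030473057867298398 [[421.67301286   0.         273.38826364]
 [  0.         421.67301286 210.44771978]
 [  0.           0.           1.        ]]
top [0.41900871 0.01811042 1.02961287] -0.1252658610021467 [[421.71956      0.         281.47785652]
 [  0.         421.71956    210.60178108]
 [  0.           0.           1.        ]]
{'clock': 0.1, 'joint_pos': array([-1.27300768e+00,  2.41317008e-01,  3.88545928e-03,  1.33519230e+00,
        5.98158734e-06,  1.57082328e+00]), 'joint_vel': array([ 1.38520255e-04,  2.94189900e-04,  5.11034502e-03, -4.95213093e-04,
       -2.42564485e-05,  1.39645769e-03]), 'tau': array([-6.16324232e-04, -3.73137295e+01,  2.53010130e+01,  1.08428570e-02,
        6.22985158e-05,  1.84984636e-06]), 'eef_pos': array([ 0.14652828, -0.47741627,  0.20092244]), 'tool_rot': array([ 8.04170397e-01, -5.94398131e-01, -7.33055137e-04, -5.45522154e-04]), 'ft_force': array([ 0.40974413, -0.22837252,  0.04680248]), 'ft_torque': array([-0.0210154 ,  0.06598531,  0.01403297]), 'grip_width': 0.08502279927021406}
```

View pics/top0.png

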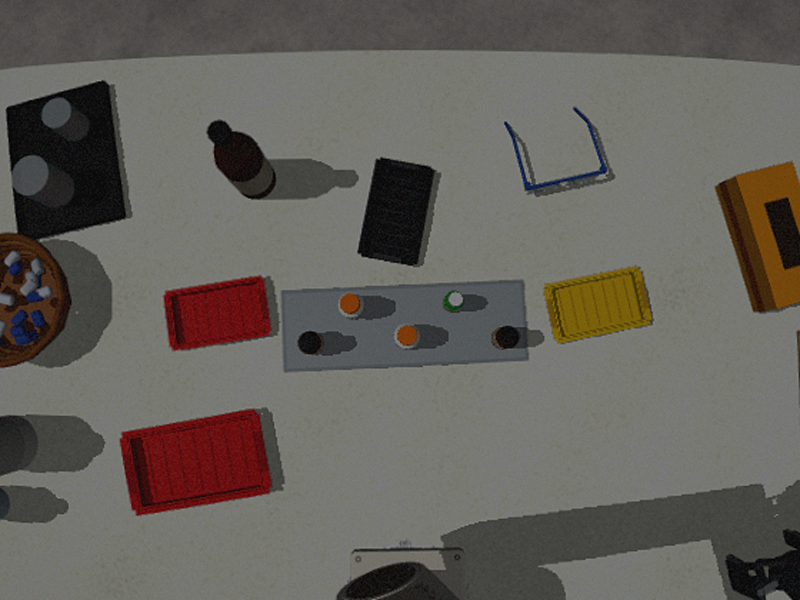

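View pics/scene0.png

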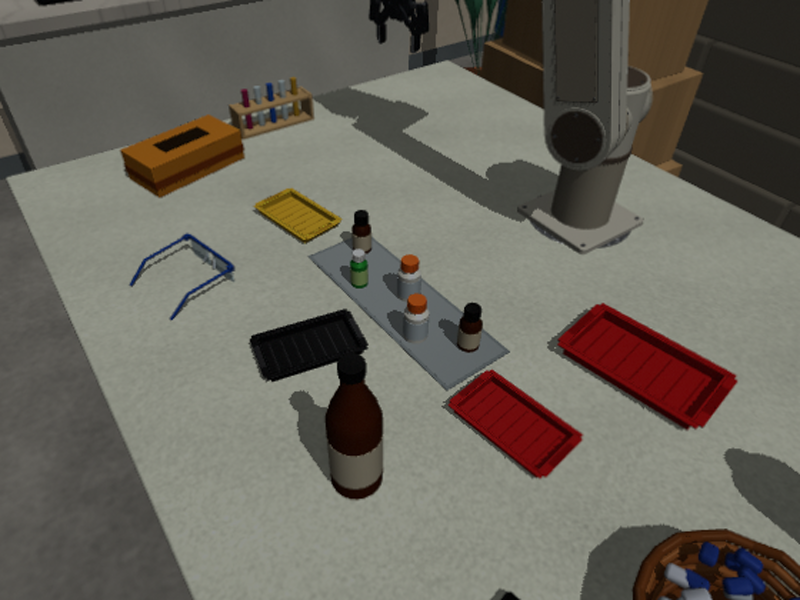

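```bash
python3 - <<'E'
import pickle,cv2,numpy as np
t=pickle.load(open('top.pkl','rb'))['color'];s=pickle.load(open('scene.pkl','rb'))['color']
f=lambda im,x,y,w,h,k:cv2.resize(np.clip(im[y:y+h,x:x+w].astype(float)*1.8,0,255).astype(np.uint8),None,fx=k,fy=k,interpolation=cv2.INTER_CUBIC)
a=f(t,195,190,190,75,4); cv2.imwrite('pics/a.png',a)   # top bottles
b=f(s,215,140,140,115,5); cv2.imwrite('pics/b.png',b)
c=f(t,110,105,160,145,4);cv2.imwrite('pics/c.png',f(t,110,100,200,150,4)); cv2.imwrite('pics/d.png',f(t,245,105,220,145,3.6))
E
```

```text
(no output)
```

View pics/a.png

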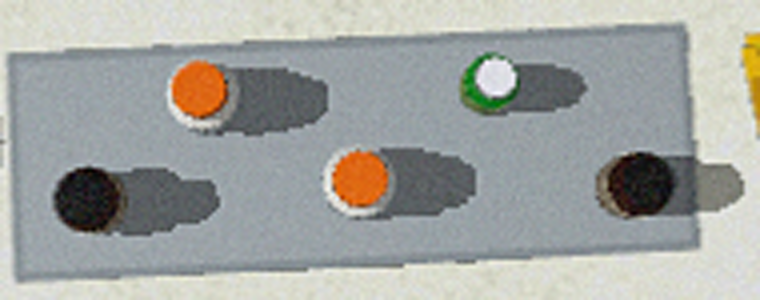

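View pics/b.png

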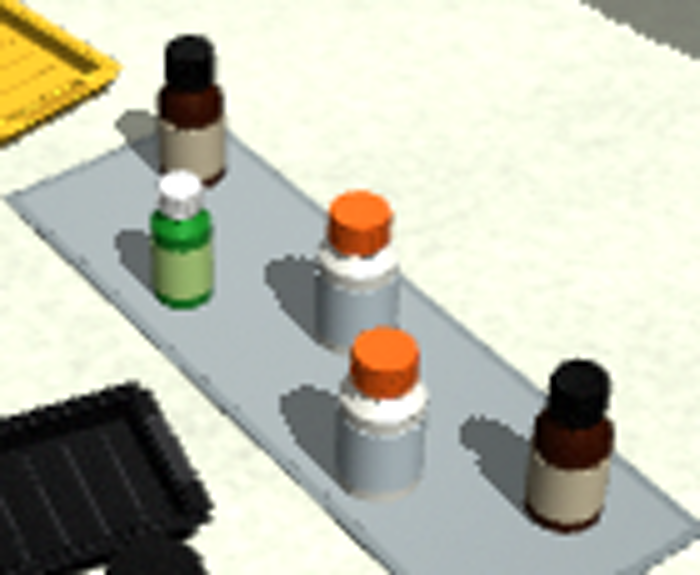

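View pics/c.png

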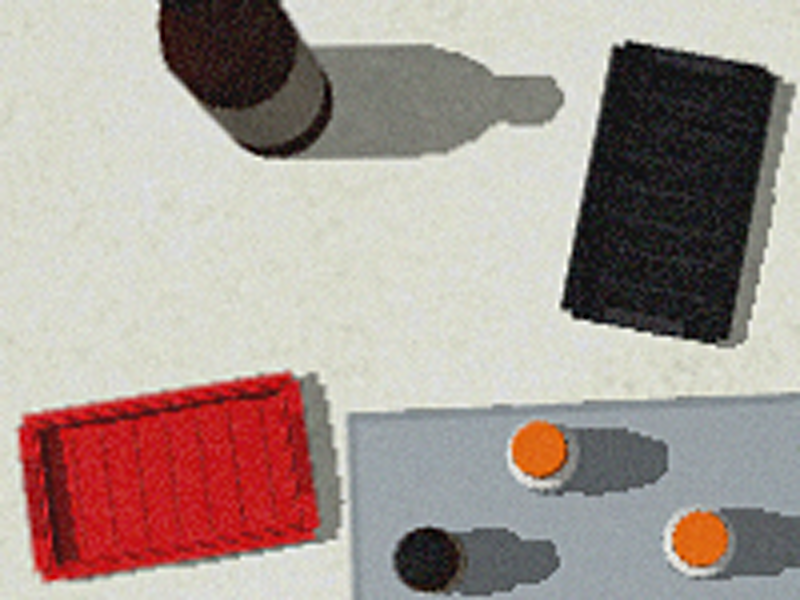

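View pics/d.png

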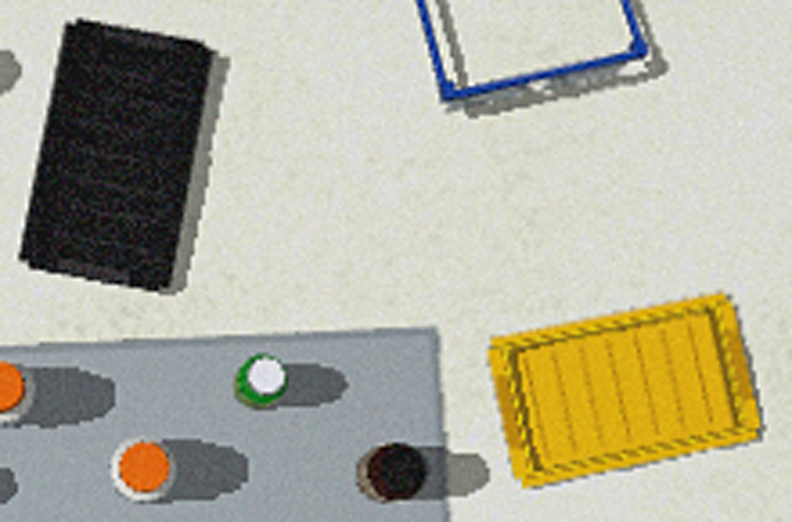

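```bash
cat > m.py <<'E'
from h import *
import pickle
T=pickle.load(open('top.pkl','rb'));S=pickle.load(open('scene.pkl','rb'))
g=lambda p,x,y,k:((p[0]+.5)/k-.5+x,(p[1]+.5)/k-.5+y)
tc=dict(WA=(199,89),WB=(360,179),G=(496,77),BL=(88,200),BR=(641,184))
sc=dict(WA=(385,343),WB=(360,205),G=(180,181),BL=(580,376),BR=(190,44))
h=dict(WA=.086,WB=.086,G=.076,BL=.088,BR=.088)
print(bot.get_obs()['clock'])
for n in tc:
    a=g(tc[n],195,190,4);b=g(sc[n],215,140,5)
    print(n,'tri',tri(T,a,S,b).round(4),'top',onz(T,*a,h[n])[:2].round(4),'scene',onz(S,*b,h[n])[:2].round(4))
tr=dict(red=[g(p,110,100,4) for p in((22,415),(293,373),(318,540),(43,580))],black=[g(p,110,100,4) for p in((618,43),(776,70),(728,345),(563,308))],yellow=[g(p,245,105,3.6) for p in((490,340),(728,294),(762,436),(526,487))])
for n,c in tr.items():
    P=np.array([onz(T,*p,.018)[:2] for p in c]);e=np.diff(P[[0,1,2,3,0]],axis=0)
    print(n,P.mean(0).round(4),np.linalg.norm(e,axis=1).round(3),np.degrees(np.arctan2(e[:,1],e[:,0])).round(1))
    print(P.round(3).tolist())
E
python3 m.py
```

```text
0.1
WA tri [0.5048 0.0871 0.0881] top [0.5047 0.0875] scene [0.5035 0.0851]
WB tri [ 0.4535 -0.0025  0.0879] top [ 0.4533 -0.0023] scene [ 0.4522 -0.0046]
G tri [ 0.5108 -0.0807  0.0776] top [ 0.5107 -0.0807] scene [ 0.5099 -0.0827]
BL tri [0.4421 0.1511 0.0838] top [0.443  0.1496] scene [0.4444 0.1551]
BR tri [ 0.4502 -0.1605  0.0935] top [ 0.4484 -0.16  ] scene [ 0.4476 -0.1692]
red [0.4963 0.3183] [0.17  0.103 0.171 0.102] [ -82.  -170.9   97.8    8.7]
[[0.535, 0.41], [0.559, 0.242], [0.457, 0.226], [0.434, 0.395]]
black [0.6695 0.011 ] [0.099 0.175 0.103 0.17 ] [-100.5  169.4   76.7  -11.7]
[[0.763, 0.043], [0.745, -0.055], [0.573, -0.022], [0.597, 0.078]]
yellow [ 0.5046 -0.3346] [0.172 0.1   0.171 0.102] [ -79.7 -168.8  100.8   12.1]
[[0.539, -0.24], [0.57, -0.409], [0.471, -0.429], [0.439, -0.261]]
```

```bash
cat > plan.py <<'E'
# usage: plan.py x y z yaw opening : rows from the current pose, straight line
import sys;from h import *
from scipy.spatial.transform import Rotation as Ro
x,y,z,yaw,op=map(float,sys.argv[1:6]);o=bot.get_obs();p=np.array(o['eef_pos']);X=Ro.from_quat(o['tool_rot']).as_matrix()[:,0]
y0=np.degrees(np.arctan2(X[1],X[0]));d=np.array([x,y,z])-p;dy=yaw-y0
n=max(1,int(np.ceil(max(np.linalg.norm(d)/.056,abs(dy)/10.5))))
print('t %.2f'%o['clock'],p.round(4),'yaw %.1f'%y0,'d',d.round(4),'w %.4f'%o['grip_width'],'n',n,'F',np.round(o['ft_force'],1),'tilt',Ro.from_quat(o['tool_rot']).as_matrix()[:,2].round(3))
for i in range(n):
    a=np.radians(y0+dy*i/n);s=d/n/.06
    print(op,*np.round([s[0]*np.cos(a)+s[1]*np.sin(a),s[0]*np.sin(a)-s[1]*np.cos(a),-s[2]],2),round(-dy/n,1),sep=',',end=',\n')
E
python3 plan.py .505 .087 .15 10 .75
```

```text
t 0.10 [ 0.1465 -0.4774  0.2009] yaw -72.9 d [ 0.3585  0.5644 -0.0509] w 0.0850 n 12 F [ 0.4 -0.2  0. ] tilt [-0.001  0.002 -1.   ]
0.75,-0.6,-0.71,0.07,-6.9,
0.75,-0.51,-0.77,0.07,-6.9,
0.75,-0.42,-0.83,0.07,-6.9,
0.75,-0.31,-0.87,0.07,-6.9,
0.75,-0.21,-0.91,0.07,-6.9,
0.75,-0.1,-0.92,0.07,-6.9,
0.75,0.02,-0.93,0.07,-6.9,
0.75,0.13,-0.92,0.07,-6.9,
0.75,0.24,-0.9,0.07,-6.9,
0.75,0.34,-0.86,0.07,-6.9,
0.75,0.44,-0.82,0.07,-6.9,
0.75,0.54,-0.76,0.07,-6.9,
```

Call:
{"name": "play_rows", "arguments": {
  "deltas": [0.75, -0.6, -0.71, 0.07, -6.9, 0.75, -0.51, -0.77, 0.07, -6.9, 0.75, -0.42, -0.83, 0.07, -6.9, 0.75, -0.31, -0.87, 0.07, -6.9, 0.75, -0.21, -0.91, 0.07, -6.9, 0.75, -0.1, -0.92, 0.07, -6.9, 0.75, 0.02, -0.93, 0.07, -6.9, 0.75, 0.13, -0.92, 0.07, -6.9, 0.75, 0.24, -0.9, 0.07, -6.9, 0.75, 0.34, -0.86, 0.07, -6.9, 0.75, 0.44, -0.82, 0.07, -6.9, 0.75, 0.54, -0.76, 0.07, -6.9]
}}

```text
clock: 1.6
eef_pos: [0.5024, 0.1082, 0.1466]
tool_rot: [0.994, 0.105, -0.001, -0.001]
ft_force: [0.5, -0.7, -0.0]
grip_width: 0.0641
```

```bash
python3 plan.py .505 .087 .15 10 .75
```

```text
t 1.60 [0.5024 0.1082 0.1466] yaw 12.1 d [ 0.0026 -0.0212  0.0034] w 0.0641 n 1 F [ 0.5 -0.7 -0. ] tilt [-0.001  0.002 -1.   ]
0.75,-0.03,0.35,-0.06,2.1,
```

Call:
{"name": "play_rows", "arguments": {
  "deltas": [0.75, -0.03, 0.35, 0, 2.1, 0.75, 0, 0, 0, 0, 0.75, 0, 0, 0, 0]
}}

```text
clock: 1.98
eef_pos: [0.5054, 0.0921, 0.1439]
tool_rot: [0.996, 0.092, -0.002, -0.001]
ft_force: [0.6, -0.7, -0.6]
grip_width: 0.0641
```

```bash
python3 plan.py .505 .087 .022 10 .75; python3 - <<'E'
from h import *
c=cam("scene");cv2.imwrite('pics/e.png',cv2.resize(c['color'][100:280,180:420],None,fx=3,fy=3,interpolation=cv2.INTER_CUBIC))
E
```

```text
t 1.98 [0.5054 0.0921 0.1439] yaw 10.5 d [-0.0004 -0.0051 -0.1219] w 0.0641 n 3 F [ 0.6 -0.7 -0.6] tilt [-0.005  0.002 -1.   ]
0.75,-0.01,0.03,0.68,0.2,
0.75,-0.01,0.03,0.68,0.2,
0.75,-0.01,0.03,0.68,0.2,
```

View pics/e.png

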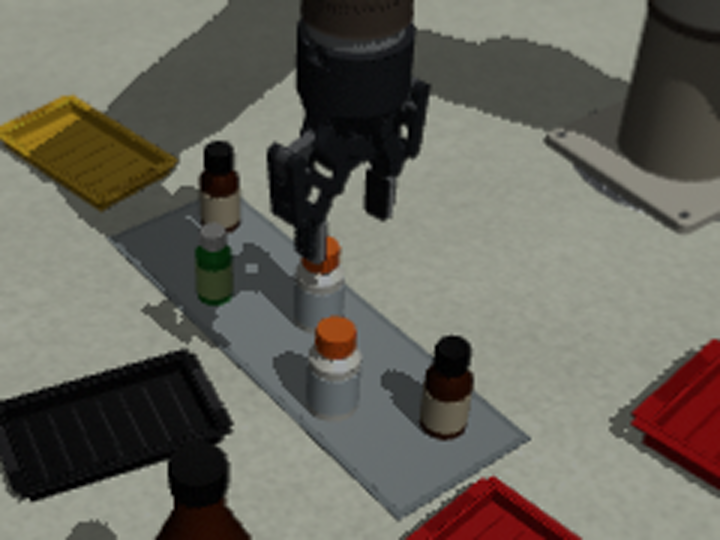

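Call:
{"name": "play_rows", "arguments": {
  "deltas": [0.75, -0.01, 0.09, 0.4, 0.2, 0.75, 0, 0.0, 0.5, 0, 0.75, 0, 0, 0.5, 0, 0.75, 0, 0, 0.3, 0, 0.75, 0, 0, 0, 0, 0.75, 0, 0, 0, 0]
}}

```text
clock: 2.78
eef_pos: [0.5058, 0.0849, 0.0423]
tool_rot: [0.996, 0.088, 0.0, -0.002]
ft_force: [0.2, -0.3, 0.5]
grip_width: 0.0638
```

```bash
python3 plan.py .505 .087 .022 10 .75
```

```text
t 2.77 [0.5058 0.0849 0.0423] yaw 10.0 d [-0.0008  0.0021 -0.0203] w 0.0638 n 1 F [ 0.2 -0.3  0.5] tilt [-0.     0.004 -1.   ]
0.75,-0.01,-0.04,0.34,0.0,
```

Call:
{"name": "play_rows", "arguments": {
  "deltas": [0.75, -0.01, -0.03, 0.34, 0, 0.75, 0, 0, 0, 0, 0.0, 0, 0, 0, 0, 0.0, 0, 0, 0, 0, 0.0, 0, 0, 0, 0, 0.0, 0, 0, 0, 0]
}}

```text
clock: 3.52
eef_pos: [0.5093, 0.0871, 0.0278]
tool_rot: [0.996, 0.087, 0.005, -0.002]
ft_force: [-0.5, -0.3, -0.8]
grip_width: 0.037
```

```bash
python3 plan.py .505 .087 .14 10 0
```

```text
t 3.52 [0.5093 0.0871 0.0278] yaw 10.0 d [-4.300e-03 -1.000e-04  1.122e-01] w 0.0370 n 3 F [-0.5 -0.3 -0.8] tilt [ 0.01   0.006 -1.   ]
0.0,-0.02,-0.0,-0.62,0.0,
0.0,-0.02,-0.0,-0.62,0.0,
0.0,-0.02,-0.0,-0.62,0.0,
```

Call:
{"name": "play_rows", "arguments": {
  "deltas": [0.0, 0, 0, 0, 0]
}}

```text
clock: 3.65
eef_pos: [0.5094, 0.0871, 0.0278]
tool_rot: [0.996, 0.087, 0.005, -0.002]
ft_force: [-0.3, 0.3, -0.2]
grip_width: 0.0368
```

```bash
python3 plan.py .505 .087 .14 10 0; python3 - <<'E'
from h import *
ims=[]
for n,(x,y) in(("scene",(240,130)),("top",(200,160))):
    c=cam(n);ims.append(cv2.resize(c['color'][y:y+100,x:x+100],None,fx=4,fy=4,interpolation=cv2.INTER_CUBIC))
cv2.imwrite('pics/f.png',np.clip(np.hstack(ims)*1.6,0,255).astype(np.uint8))
E
```

```text
t 3.65 [0.5094 0.0871 0.0278] yaw 10.0 d [-4.400e-03 -1.000e-04  1.122e-01] w 0.0368 n 3 F [-0.3  0.3 -0.2] tilt [ 0.01   0.006 -1.   ]
0.0,-0.02,-0.0,-0.62,0.0,
0.0,-0.02,-0.0,-0.62,0.0,
0.0,-0.02,-0.0,-0.62,0.0,
```

View pics/f.png

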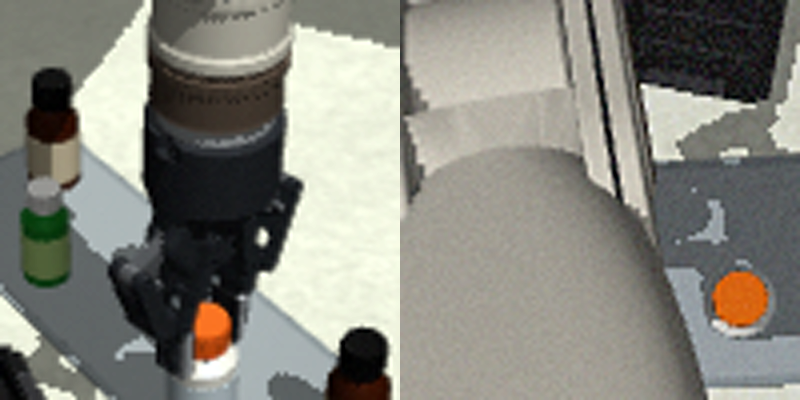

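```bash
python3 - <<'E'
from h import *
import pickle
S=pickle.load(open('scene.pkl','rb'))
for P in [(.527,.09,.03),(.5094,.0871,.028),(.505,.087,.086),(.505,.087,.058),(.505,.087,.002)]:
    u=proj(S,P)[0];print(P,u.round(1),((u-[240,130])*4).round())
c=cam("scene");cv2.imwrite('pics/g.png',np.clip(1.7*cv2.resize(c['color'][150:270,240:370],None,fx=5,fy=5,interpolation=cv2.INTER_CUBIC),0,255).astype(np.uint8))
E
```

```text
(0.527, 0.09, 0.03) [284.  230.4] [176. 401.]
(0.5094, 0.0871, 0.028) [289.2 227.3] [197. 389.]
(0.505, 0.087, 0.086) [291.6 208.9] [206. 316.]
(0.505, 0.087, 0.058) [291.1 217.6] [204. 350.]
(0.505, 0.087, 0.002) [290.2 234.1] [201. 416.]
```

View pics/g.png

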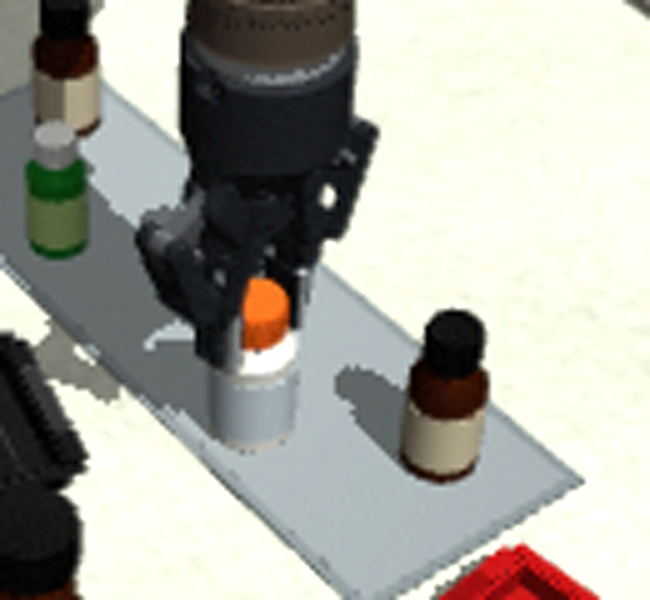

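Call:
{"name": "play_rows", "arguments": {
  "deltas": [0.75, 0, 0, 0, 0, 0.75, 0, 0, 0, 0, 0.75, 0, 0, 0, 0]
}}

```text
clock: 4.18
eef_pos: [0.5094, 0.0871, 0.0277]
tool_rot: [0.996, 0.087, 0.005, -0.002]
ft_force: [-0.5, -0.6, 0.3]
grip_width: 0.0644
```

```bash
python3 plan.py .505 .087 .02 10 .75; python3 - <<'E'
from h import *
c=cam("scene");cv2.imwrite('pics/h.png',np.clip(1.7*cv2.resize(c['color'][150:270,240:370],None,fx=5,fy=5,interpolation=cv2.INTER_CUBIC),0,255).astype(np.uint8))
E
```

```text
t 4.17 [0.5094 0.0871 0.0277] yaw 10.0 d [-0.0044 -0.0001 -0.0077] w 0.0644 n 1 F [-0.5 -0.6  0.3] tilt [ 0.01   0.006 -1.   ]
0.75,-0.07,-0.01,0.13,0.0,
```

View pics/h.png

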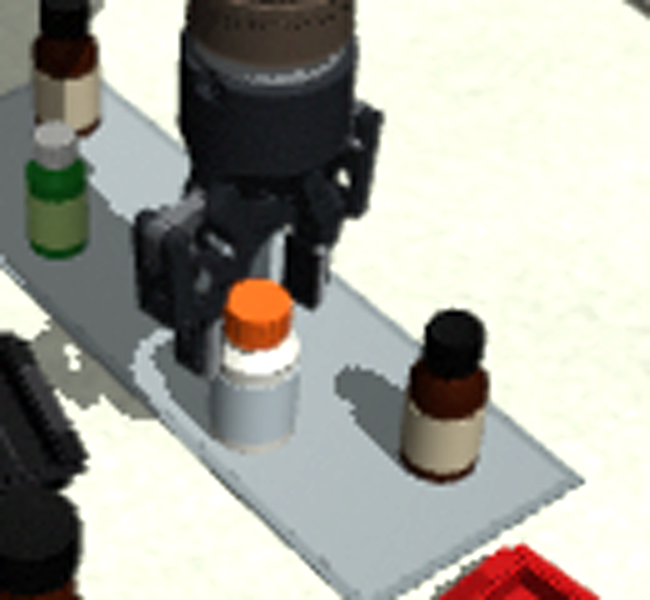

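```bash
python3 - <<'E'
from h import *
import pickle
S=pickle.load(open('scene.pkl','rb'))
a=np.radians(10);X=np.array([np.cos(a),np.sin(a),0]);Y=np.array([-np.sin(a),np.cos(a),0]);T=np.array([.5094,.0871,0])
for w,n in((.0368,'closed'),(.0644,'open')):
  for z in(.03,.04,.05,.06):
    P=[T+s*X*w/2+e*Y*.011+[0,0,z] for s,e in((1,1),(1,-1),(-1,1),(-1,-1))]
    print(n,z,((proj(S,P)-[240,150])*5).round().tolist())
print(((proj(S,[[.505,.087,.086],[.505,.087,.002]])-[240,150])*5).round())
E
```

```text
closed 0.03 [[236.0, 414.0], [203.0, 391.0], [289.0, 376.0], [256.0, 354.0]]
closed 0.04 [[237.0, 400.0], [204.0, 376.0], [290.0, 362.0], [256.0, 339.0]]
closed 0.05 [[238.0, 385.0], [204.0, 361.0], [291.0, 347.0], [257.0, 324.0]]
closed 0.06 [[238.0, 369.0], [205.0, 346.0], [292.0, 331.0], [258.0, 309.0]]
open 0.03 [[216.0, 429.0], [183.0, 405.0], [308.0, 363.0], [275.0, 340.0]]
open 0.04 [[217.0, 414.0], [183.0, 390.0], [309.0, 348.0], [276.0, 326.0]]
open 0.05 [[217.0, 399.0], [184.0, 375.0], [310.0, 333.0], [277.0, 311.0]]
open 0.06 [[218.0, 384.0], [184.0, 360.0], [311.0, 318.0], [278.0, 295.0]]
[[258. 294.]
 [251. 420.]]
```

```bash
python3 - <<'E'
from h import *
import pickle
S=pickle.load(open('scene.pkl','rb'));T=pickle.load(open('top.pkl','rb'))
a=np.radians(-72.9);X=np.array([np.cos(a),np.sin(a),0])
for z in(.2,.215,.235,.255):
  P=[np.array([.1465,-.4774,z])+s*X*.05 for s in(1,0,-1)]
  print(z,(proj(S,P)).round(1).tolist(),(proj(T,P)).round(1).tolist())
s=cv2.resize(S['color'][0:50,240:320],None,fx=6,fy=6,interpolation=cv2.INTER_CUBIC)
t=cv2.resize(T['color'][345:420,500:560],None,fx=4,fy=4,interpolation=cv2.INTER_CUBIC)
o=np.zeros((300,740,3),np.uint8);o[:300,:480]=s;o[:300,490:730]=t
cv2.imwrite('pics/i.png',np.clip(o*1.8,0,255).astype(np.uint8))
E
```

```text
0.2 [[266.0, 42.9], [277.8, 46.7], [290.1, 50.6]] [[538.9, 368.5], [518.4, 377.5], [497.2, 386.4]]
0.215 [[266.0, 38.3], [277.9, 42.1], [290.2, 45.9]] [[543.1, 370.4], [522.3, 379.5], [500.8, 388.7]]
0.235 [[266.0, 32.1], [278.1, 35.8], [290.5, 39.6]] [[548.8, 372.8], [527.7, 382.3], [505.9, 391.7]]
0.255 [[266.0, 25.8], [278.2, 29.4], [290.7, 33.1]] [[554.8, 375.4], [533.4, 385.1], [511.2, 394.9]]
```

View pics/i.png

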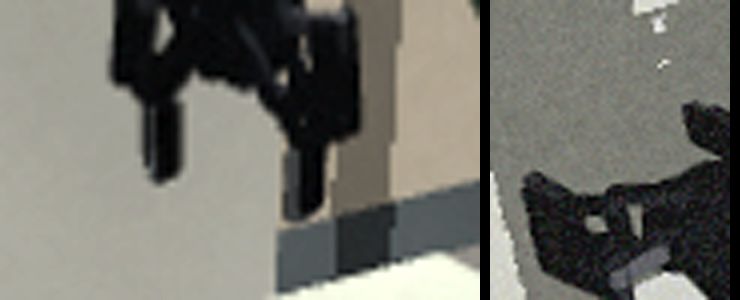

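Call:
{"name": "play_rows", "arguments": {
  "deltas": [0.75, -0.06, 0, 0.2, 0, 0.75, 0, 0, 0.15, 0, 0.75, 0, 0, 0.1, 0, 0.75, 0, 0, 0, 0]
}}

```text
clock: 4.72
eef_pos: [0.505, 0.0865, -0.002]
tool_rot: [0.996, 0.087, 0.004, -0.002]
ft_force: [-0.1, 0.9, -1.2]
grip_width: 0.0641
```

```bash
python3 plan.py .505 .087 -.007 10 .75
```

```text
t 4.72 [ 0.505   0.0865 -0.002 ] yaw 10.0 d [-0.      0.0005 -0.005 ] w 0.0641 n 1 F [-0.1  0.9 -1.2] tilt [ 0.009  0.005 -1.   ]
0.75,0.0,-0.01,0.08,0.0,
```

Call:
{"name": "play_rows", "arguments": {
  "deltas": [0.75, 0, 0, 0.09, 0, 0.75, 0, 0, 0, 0, 0, 0, 0, 0, 0, 0, 0, 0, 0, 0, 0, 0, 0, 0, 0, 0, 0, 0, 0, 0]
}}

```text
clock: 5.48
eef_pos: [0.5058, 0.0866, -0.0071]
tool_rot: [0.996, 0.087, 0.005, -0.002]
ft_force: [-0.8, 0.3, -0.5]
grip_width: 0.041
```

```bash
python3 plan.py .505 .087 -.007 10 .75; python3 - <<'E'
from h import *
c=cam("scene");cv2.imwrite('pics/j.png',np.clip(1.7*cv2.resize(c['color'][150:270,240:370],None,fx=4,fy=4,interpolation=cv2.INTER_CUBIC),0,255).astype(np.uint8))
E
```

```text
t 5.47 [ 0.5058  0.0866 -0.0071] yaw 10.0 d [-0.0008  0.0004  0.0001] w 0.0410 n 1 F [-0.8  0.3 -0.5] tilt [ 0.01   0.006 -1.   ]
0.75,-0.01,-0.01,-0.0,0.0,
```

View pics/j.png

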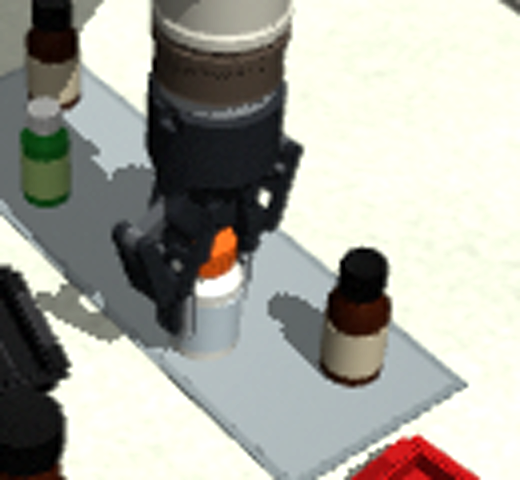

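Call:
{"name": "play_rows", "arguments": {
  "deltas": [0, 0, 0, -0.3, 0, 0, 0, 0, -0.7, 0, 0, 0, 0, -0.7, 0, 0, 0, 0, 0, 0]
}}

```text
clock: 6.02
eef_pos: [0.5038, 0.0859, 0.0965]
tool_rot: [0.996, 0.087, 0.004, -0.002]
ft_force: [-0.2, 0.2, -0.2]
grip_width: 0.0411
```

```bash
python3 plan.py .490 .356 .1 10 0
```

```text
t 6.03 [0.5038 0.0859 0.0965] yaw 10.0 d [-0.0138  0.2701  0.0035] w 0.0411 n 5 F [-0.2  0.2 -0.2] tilt [ 0.007  0.005 -1.   ]
0.0,0.11,-0.89,-0.01,0.0,
0.0,0.11,-0.89,-0.01,0.0,
0.0,0.11,-0.89,-0.01,0.0,
0.0,0.11,-0.89,-0.01,0.0,
0.0,0.11,-0.89,-0.01,0.0,
```

Call:
{"name": "play_rows", "arguments": {
  "deltas": [0, 0.06, -0.5, 0, 0, 0, 0.1, -0.85, 0, 0, 0, 0.11, -0.85, 0, 0, 0, 0.11, -0.85, 0, 0, 0, 0.11, -0.7, 0, 0, 0, 0.06, -0.4, 0, 0, 0, 0, 0, 0, 0, 0, 0, 0, 0, 0]
}}

```text
clock: 7.02
eef_pos: [0.4886, 0.3406, 0.0874]
tool_rot: [0.996, 0.086, -0.002, 0.001]
ft_force: [0.9, -0.6, -1.1]
grip_width: 0.0406
```

```bash
python3 plan.py .490 .356 -.004 10 0
```

```text
t 7.03 [0.4886 0.3406 0.0874] yaw 9.8 d [ 0.0014  0.0154 -0.0914] w 0.0406 n 2 F [ 0.9 -0.6 -1.1] tilt [-0.004 -0.003 -1.   ]
0.0,0.03,-0.12,0.76,-0.1,
0.0,0.03,-0.12,0.76,-0.1,
```

Call:
{"name": "play_rows", "arguments": {
  "deltas": [0, 0.03, -0.25, 0.3, 0, 0, 0, 0, 0.5, 0, 0, 0, 0, 0.4, 0, 0, 0, 0, 0, 0, 0, 0, 0, 0, 0]
}}

```text
clock: 7.65
eef_pos: [0.4872, 0.3537, 0.0099]
tool_rot: [0.997, 0.083, -0.003, 0.002]
ft_force: [1.0, 0.0, -0.8]
grip_width: 0.0403
```

```bash
python3 plan.py .490 .356 -.0045 10 0; python3 - <<'E'
from h import *
c=cam("scene");cv2.imwrite('pics/k.png',np.clip(1.7*cv2.resize(c['color'][200:350,290:440],None,fx=4,fy=4,interpolation=cv2.INTER_CUBIC),0,255).astype(np.uint8))
E
```

```text
t 7.65 [0.4872 0.3537 0.0099] yaw 9.5 d [ 0.0028  0.0023 -0.0144] w 0.0403 n 1 F [ 1.   0.  -0.8] tilt [-0.007 -0.004 -1.   ]
0.0,0.05,-0.03,0.24,-0.5,
```

View pics/k.png

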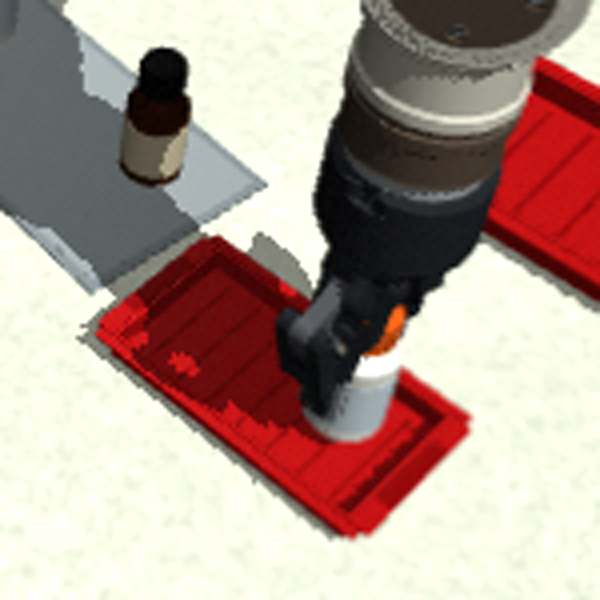

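Call:
{"name": "play_rows", "arguments": {
  "deltas": [0, 0.04, -0.03, 0.14, 0, 0, 0, 0, 0.07, 0, 0, 0, 0, 0, 0]
}}

```text
clock: 8.07
eef_pos: [0.4906, 0.3568, -0.0015]
tool_rot: [0.997, 0.083, -0.002, 0.001]
ft_force: [-0.8, -0.1, -0.8]
grip_width: 0.0403
```

```bash
python3 plan.py .490 .356 -.0045 10 0
```

```text
t 8.07 [ 0.4906  0.3568 -0.0015] yaw 9.5 d [-0.0006 -0.0008 -0.003 ] w 0.0403 n 1 F [-0.8 -0.1 -0.8] tilt [-0.003 -0.002 -1.   ]
0.0,-0.01,0.01,0.05,-0.5,
```

Call:
{"name": "play_rows", "arguments": {
  "deltas": [0, 0, 0, 0.04, 0, 0, 0, 0, 0, 0, 0.7, 0, 0, 0, 0, 0.7, 0, 0, 0, 0, 0.7, 0, 0, -0.2, 0, 0.75, 0, 0, -0.5, 0, 0.75, 0, 0, -0.8, 0, 0.75, 0, 0, -0.2, 0]
}}

```text
clock: 9.07
eef_pos: [0.4911, 0.3571, 0.103]
tool_rot: [0.997, 0.083, -0.001, 0.001]
ft_force: [0.0, 0.4, -0.3]
grip_width: 0.0642
```

```bash
python3 plan.py .453 -.003 .09 10 .75
```

```text
t 9.07 [0.4911 0.3571 0.103 ] yaw 9.5 d [-0.0381 -0.3601 -0.013 ] w 0.0642 n 7 F [ 0.   0.4 -0.3] tilt [-0.003 -0.001 -1.   ]
0.75,-0.23,0.83,0.03,-0.1,
0.75,-0.23,0.83,0.03,-0.1,
0.75,-0.23,0.83,0.03,-0.1,
0.75,-0.23,0.83,0.03,-0.1,
0.75,-0.24,0.83,0.03,-0.1,
0.75,-0.24,0.83,0.03,-0.1,
0.75,-0.24,0.83,0.03,-0.1,
```

Call:
{"name": "play_rows", "arguments": {
  "deltas": [0.75, -0.23, 0.83, 0, 0, 0.75, -0.23, 0.83, 0, 0, 0.75, -0.23, 0.83, 0, 0, 0.75, -0.23, 0.83, 0, 0, 0.75, -0.23, 0.83, 0, 0, 0.75, -0.23, 0.83, 0, 0, 0.75, -0.2, 0.7, 0, 0, 0.75, 0, 0, 0, 0, 0.75, 0, 0, 0, 0]
}}

```text
clock: 10.2
eef_pos: [0.4539, -0.0031, 0.1057]
tool_rot: [0.996, 0.084, 0.002, -0.001]
ft_force: [0.4, 0.3, -0.3]
grip_width: 0.064
```

```bash
python3 plan.py .453 -.003 -.007 10 .75; python3 - <<'E'
from h import *
c=cam("scene");cv2.imwrite('pics/l.png',np.clip(1.7*cv2.resize(c['color'][130:340,210:430],None,fx=2.8,fy=2.8,interpolation=cv2.INTER_CUBIC),0,255).astype(np.uint8))
E
```

```text
t 10.20 [ 0.4539 -0.0031  0.1057] yaw 9.6 d [-9.000e-04  1.000e-04 -1.127e-01] w 0.0640 n 3 F [ 0.4  0.3 -0.3] tilt [ 0.004  0.002 -1.   ]
0.75,-0.01,-0.0,0.63,-0.1,
0.75,-0.01,-0.0,0.63,-0.1,
0.75,-0.01,-0.0,0.63,-0.1,
```

Call:
{"name": "play_rows", "arguments": {
  "deltas": [0.75, -0.01, 0, 0.4, 0, 0.75, 0, 0, 0.6, 0, 0.75, 0, 0, 0.4, 0, 0.75, 0, 0, 0.15, 0, 0.75, 0, 0, 0, 0, 0.75, 0, 0, 0, 0]
}}

```text
clock: 11.0
eef_pos: [0.4572, 0.0036, 0.0121]
tool_rot: [0.996, 0.09, 0.004, -0.001]
ft_force: [0.3, -0.3, 0.0]
grip_width: 0.0643
```

```bash
python3 plan.py .453 -.003 -.007 10 .75
```

```text
t 11.00 [0.4572 0.0036 0.0121] yaw 10.3 d [-0.0042 -0.0066 -0.0191] w 0.0643 n 1 F [ 0.3 -0.3  0. ] tilt [ 0.009  0.003 -1.   ]
0.75,-0.09,0.1,0.32,0.3,
```

View pics/l.png

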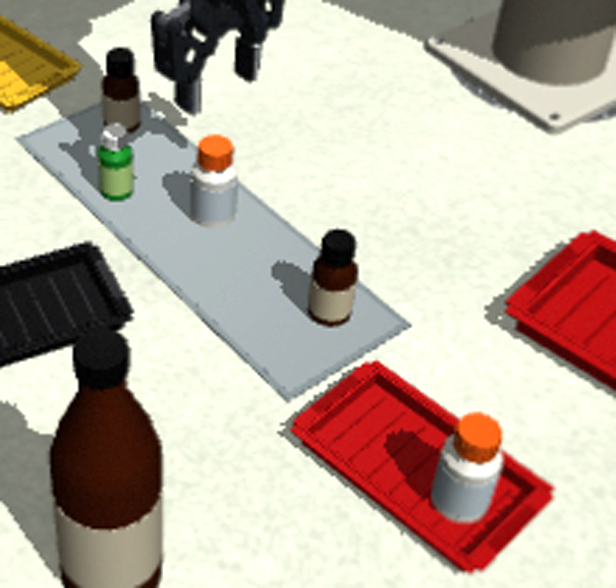

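Call:
{"name": "play_rows", "arguments": {
  "deltas": [0.75, -0.07, 0.1, 0.2, 0, 0.75, 0, 0, 0.1, 0, 0.75, 0, 0, 0, 0]
}}

```text
clock: 11.38
eef_pos: [0.4555, -0.0036, -0.0056]
tool_rot: [0.996, 0.09, 0.006, -0.001]
ft_force: [0.9, -1.3, -0.9]
grip_width: 0.0639
```

```bash
python3 plan.py .453 -.003 -.007 10 .75
```

```text
t 11.38 [ 0.4555 -0.0036 -0.0056] yaw 10.3 d [-0.0025  0.0006 -0.0014] w 0.0639 n 1 F [ 0.9 -1.3 -0.9] tilt [ 0.012  0.002 -1.   ]
0.75,-0.04,-0.02,0.02,0.3,
```

Good; close and lift.

Call:
{"name": "play_rows", "arguments": {
  "deltas": [0.75, -0.04, 0, 0.02, 0, 0, 0, 0, 0, 0, 0, 0, 0, 0, 0, 0, 0, 0, 0, 0, 0, 0, 0, 0, 0]
}}

```text
clock: 12.0
eef_pos: [0.4535, -0.0042, -0.0062]
tool_rot: [0.996, 0.09, 0.007, -0.001]
ft_force: [0.7, 0.2, 0.0]
grip_width: 0.0408
```

```bash
python3 plan.py .453 -.003 -.007 10 .75
```

```text
t 12.00 [ 0.4535 -0.0042 -0.0062] yaw 10.3 d [-0.0005  0.0012 -0.0008] w 0.0408 n 1 F [0.7 0.2 0. ] tilt [ 0.013  0.002 -1.   ]
0.75,-0.01,-0.02,0.01,0.3,
```

Call:
{"name": "play_rows", "arguments": {
  "deltas": [0, 0, 0, -0.3, 0, 0, 0, 0, -0.8, 0, 0, 0, 0, -0.75, 0, 0, 0, 0, 0, 0, 0, 0.18, -0.5, 0, 0, 0, 0.29, -0.82, -0.02, 0, 0, 0.29, -0.82, -0.02, 0, 0, 0.29, -0.82, -0.02, 0, 0, 0.29, -0.82, -0.02, 0, 0, 0.2, -0.55, 0, 0, 0, 0.08, -0.24, 0, 0, 0, 0, 0, 0, 0]
}}

```text
clock: 13.5
eef_pos: [0.494, 0.288, 0.1006]
tool_rot: [0.996, 0.088, -0.002, 0.002]
ft_force: [-0.2, -0.9, -1.5]
grip_width: 0.0405
```

```bash
python3 plan.py .502 .282 -.004 10 0
```

```text
t 13.50 [0.494  0.288  0.1006] yaw 10.1 d [ 0.008  -0.006  -0.1046] w 0.0405 n 2 F [-0.2 -0.9 -1.5] tilt [-0.004 -0.005 -1.   ]
0.0,0.06,0.06,0.87,0.0,
0.0,0.06,0.06,0.87,0.0,
```

Call:
{"name": "play_rows", "arguments": {
  "deltas": [0, 0.11, 0.11, 0.1, 0, 0, 0, 0, 0.5, 0, 0, 0, 0, 0.5, 0, 0, 0, 0, 0.3, 0, 0, 0, 0, 0, 0, 0, 0, 0, 0, 0]
}}

```text
clock: 14.25
eef_pos: [0.5035, 0.2708, 0.0137]
tool_rot: [0.997, 0.082, -0.003, 0.004]
ft_force: [-0.6, 0.3, -0.4]
grip_width: 0.0406
```

```bash
python3 plan.py .502 .282 -.004 10 0
```

```text
t 14.25 [0.5035 0.2708 0.0137] yaw 9.4 d [-0.0015  0.0112 -0.0177] w 0.0406 n 1 F [-0.6  0.3 -0.4] tilt [-0.005 -0.009 -1.   ]
0.0,0.01,-0.19,0.29,-0.6,
```

Call:
{"name": "play_rows", "arguments": {
  "deltas": [0, 0, -0.19, 0, 0, 0, 0, 0, 0, 0, 0, 0, 0, 0.14, 0, 0, 0, 0, 0.08, 0, 0, 0, 0, 0, 0]
}}

```text
clock: 14.88
eef_pos: [0.5032, 0.2836, 0.0021]
tool_rot: [0.997, 0.082, -0.0, 0.003]
ft_force: [0.0, -0.2, -1.2]
grip_width: 0.0406
```

```bash
python3 plan.py .502 .282 -.004 10 0
```

```text
t 14.88 [0.5032 0.2836 0.0021] yaw 9.4 d [-0.0012 -0.0016 -0.0061] w 0.0406 n 1 F [ 0.  -0.2 -1.2] tilt [-0.    -0.007 -1.   ]
0.0,-0.02,0.02,0.1,-0.6,
```

Call:
{"name": "play_rows", "arguments": {
  "deltas": [0, -0.01, 0.02, 0.09, 0, 0, 0, 0, 0.01, 0, 0, 0, 0, 0, 0, 0.7, 0, 0, 0, 0, 0.7, 0, 0, 0, 0, 0.7, 0, 0, -0.2, 0, 0.7, 0, 0, -0.5, 0, 0.7, 0, 0, -0.8, 0, 0.7, 0, 0, -0.2, 0]
}}

```text
clock: 16.0
eef_pos: [0.5028, 0.2827, 0.1023]
tool_rot: [0.997, 0.082, -0.0, 0.003]
ft_force: [-0.2, 0.6, -0.3]
grip_width: 0.0592
```

```bash
python3 plan.py .5107 -.081 .1 10 .65
```

```text
t 16.00 [0.5028 0.2827 0.1023] yaw 9.4 d [ 0.0079 -0.3637 -0.0023] w 0.0592 n 7 F [-0.2  0.6 -0.3] tilt [-0.    -0.007 -1.   ]
0.65,-0.12,0.86,0.01,-0.1,
0.65,-0.12,0.86,0.01,-0.1,
0.65,-0.13,0.86,0.01,-0.1,
0.65,-0.13,0.86,0.01,-0.1,
0.65,-0.13,0.86,0.01,-0.1,
0.65,-0.13,0.86,0.01,-0.1,
0.65,-0.13,0.86,0.01,-0.1,
```

Call:
{"name": "play_rows", "arguments": {
  "deltas": [0.65, -0.12, 0.86, 0, 0, 0.65, -0.12, 0.86, 0, 0, 0.65, -0.12, 0.86, 0, 0, 0.65, -0.12, 0.86, 0, 0, 0.65, -0.12, 0.86, 0, 0, 0.65, -0.12, 0.86, 0, 0, 0.65, -0.1, 0.7, 0, 0, 0.65, 0, 0, 0, 0, 0.65, 0, 0, 0, 0]
}}

```text
clock: 17.12
eef_pos: [0.5132, -0.0808, 0.1075]
tool_rot: [0.997, 0.083, 0.003, 0.002]
ft_force: [-0.0, 0.3, -0.4]
grip_width: 0.0557
```

```bash
python3 plan.py .5107 -.081 .04 10 .65
```

```text
t 17.12 [ 0.5132 -0.0808  0.1075] yaw 9.5 d [-0.0025 -0.0002 -0.0675] w 0.0557 n 2 F [-0.   0.3 -0.4] tilt [ 0.006 -0.004 -1.   ]
0.65,-0.02,-0.0,0.56,-0.2,
0.65,-0.02,-0.0,0.56,-0.2,
```

Call:
{"name": "play_rows", "arguments": {
  "deltas": [0.65, -0.04, 0, 0.4, 0, 0.65, 0, 0, 0.4, 0, 0.65, 0, 0, 0.2, 0, 0.65, 0, 0, 0, 0, 0.65, 0, 0, 0, 0]
}}

```text
clock: 17.75
eef_pos: [0.5123, -0.0763, 0.0474]
tool_rot: [0.996, 0.087, 0.004, 0.002]
ft_force: [0.1, 0.4, 0.2]
grip_width: 0.0556
```

```bash
python3 plan.py .5107 -.081 -.010 10 .65
```

```text
t 17.75 [ 0.5123 -0.0763  0.0474] yaw 10.0 d [-0.0016 -0.0047 -0.0574] w 0.0556 n 2 F [0.1 0.4 0.2] tilt [ 0.008 -0.004 -1.   ]
0.65,-0.02,0.04,0.48,0.0,
0.65,-0.02,0.04,0.48,0.0,
```

Call:
{"name": "play_rows", "arguments": {
  "deltas": [0.65, -0.03, 0.09, 0.2, 0, 0.65, 0, 0.02, 0.35, 0, 0.65, 0, 0.02, 0.3, 0, 0.65, 0, 0, 0.08, 0, 0.65, 0, 0, 0, 0]
}}

```text
clock: 18.38
eef_pos: [0.5148, -0.0863, -0.0085]
tool_rot: [0.996, 0.087, 0.006, 0.003]
ft_force: [-0.4, -0.4, 0.7]
grip_width: 0.0556
```

```bash
python3 plan.py .5107 -.081 -.010 10 .65
```

```text
t 18.38 [ 0.5148 -0.0863 -0.0085] yaw 10.0 d [-0.0041  0.0053 -0.0015] w 0.0556 n 1 F [-0.4 -0.4  0.7] tilt [ 0.013 -0.005 -1.   ]
0.65,-0.05,-0.1,0.02,-0.0,
```

Call:
{"name": "play_rows", "arguments": {
  "deltas": [0.65, -0.05, -0.08, 0.02, 0, 0.65, 0, 0, 0, 0, 0, 0, 0, 0, 0, 0, 0, 0, 0, 0, 0, 0, 0, 0, 0, 0, 0, 0, 0, 0]
}}

```text
clock: 19.12
eef_pos: [0.5124, -0.082, -0.0078]
tool_rot: [0.996, 0.087, 0.008, 0.004]
ft_force: [-0.6, 0.5, 0.2]
grip_width: 0.03
```

```bash
python3 plan.py .5107 -.081 -.010 10 .65
```

```text
t 19.12 [ 0.5124 -0.082  -0.0078] yaw 10.0 d [-0.0017  0.001  -0.0022] w 0.0300 n 1 F [-0.6  0.5  0.2] tilt [ 0.017 -0.006 -1.   ]
0.65,-0.03,-0.02,0.04,-0.0,
```

Call:
{"name": "play_rows", "arguments": {
  "deltas": [0, 0, 0, -0.3, 0, 0, 0, 0, -0.8, 0, 0, 0, 0, -0.7, 0, 0, 0, 0, 0, 0, 0, -0.1, 0.5, 0, 0, 0, -0.17, 0.8, -0.02, 0, 0, -0.17, 0.8, -0.02, 0, 0, -0.17, 0.8, -0.02, 0, 0, -0.15, 0.7, 0, 0, 0, -0.1, 0.45, 0, 0, 0, 0, 0.1, 0, 0, 0, 0, 0, 0, 0]
}}

```text
clock: 20.62
eef_pos: [0.4973, -0.3393, 0.0956]
tool_rot: [0.996, 0.088, 0.001, -0.002]
ft_force: [0.6, 0.1, -0.4]
grip_width: 0.0304
```

```bash
python3 plan.py .5046 -.3346 -.0055 10 0
```

```text
t 20.62 [ 0.4973 -0.3393  0.0956] yaw 10.1 d [ 0.0073  0.0047 -0.1011] w 0.0304 n 2 F [ 0.6  0.1 -0.4] tilt [ 0.001  0.003 -1.   ]
0.0,0.07,-0.03,0.84,0.1,
0.0,0.07,-0.03,0.84,0.1,
```

Call:
{"name": "play_rows", "arguments": {
  "deltas": [0, 0.11, -0.06, 0.1, 0, 0, 0, 0, 0.5, 0, 0, 0, 0, 0.5, 0, 0, 0, 0, 0.2, 0, 0, 0, 0, 0, 0, 0, 0, 0, 0, 0]
}}

```text
clock: 21.38
eef_pos: [0.5069, -0.3264, 0.016]
tool_rot: [0.996, 0.093, 0.002, -0.002]
ft_force: [0.6, 0.0, 1.1]
grip_width: 0.0302
```

```bash
python3 plan.py .5046 -.3346 -.0055 10 0
```

```text
t 21.38 [ 0.5069 -0.3264  0.016 ] yaw 10.7 d [-0.0023 -0.0082 -0.0215] w 0.0302 n 1 F [0.6 0.  1.1] tilt [ 0.003  0.005 -1.   ]
0.0,-0.06,0.13,0.36,0.7,
```

Call:
{"name": "play_rows", "arguments": {
  "deltas": [0, -0.05, 0.13, 0.05, 0, 0, 0, 0, 0.15, 0, 0, 0, 0, 0.1, 0, 0, 0, 0, 0, 0]
}}

```text
clock: 21.88
eef_pos: [0.5067, -0.3366, -0.0008]
tool_rot: [0.996, 0.093, 0.003, -0.001]
ft_force: [-0.5, 0.3, 0.5]
grip_width: 0.0306
```

```bash
python3 plan.py .5046 -.3346 -.0055 10 0
```

```text
t 21.88 [ 0.5067 -0.3366 -0.0008] yaw 10.7 d [-0.0021  0.002  -0.0047] w 0.0306 n 1 F [-0.5  0.3  0.5] tilt [ 0.006  0.002 -1.   ]
0.0,-0.03,-0.04,0.08,0.7,
```

Call:
{"name": "play_rows", "arguments": {
  "deltas": [0, -0.02, -0.03, 0.07, 0, 0, 0, 0, 0, 0, 0, 0, 0, 0, 0, 0.6, 0, 0, 0, 0, 0.6, 0, 0, 0, 0, 0.6, 0, 0, -0.2, 0, 0.6, 0, 0, -0.5, 0, 0.6, 0, 0, -0.8, 0, 0.7, 0, 0, -0.3, 0]
}}

```text
clock: 23.0
eef_pos: [0.5041, -0.3348, 0.1072]
tool_rot: [0.996, 0.093, 0.003, -0.001]
ft_force: [0.2, 0.3, 0.3]
grip_width: 0.0599
```

```bash
python3 plan.py .4484 -.161 .11 76 .7
```

```text
t 23.00 [ 0.5041 -0.3348  0.1072] yaw 10.7 d [-0.0557  0.1738  0.0028] w 0.0599 n 7 F [0.2 0.3 0.3] tilt [ 0.006  0.003 -1.   ]
0.7,-0.05,-0.43,-0.01,-9.3,
0.7,0.02,-0.43,-0.01,-9.3,
0.7,0.09,-0.43,-0.01,-9.3,
0.7,0.15,-0.41,-0.01,-9.3,
0.7,0.22,-0.38,-0.01,-9.3,
0.7,0.28,-0.33,-0.01,-9.3,
0.7,0.33,-0.29,-0.01,-9.3,
```

Call:
{"name": "play_rows", "arguments": {
  "deltas": [0.7, -0.05, -0.43, -0.01, -9.3, 0.7, 0.02, -0.43, -0.01, -9.3, 0.7, 0.09, -0.43, -0.01, -9.3, 0.7, 0.15, -0.41, -0.01, -9.3, 0.7, 0.22, -0.38, -0.01, -9.3, 0.7, 0.28, -0.33, -0.01, -9.3, 0.7, 0.3, -0.26, -0.01, -9.3, 0.7, 0, 0, 0, 0, 0.7, 0, 0, 0, 0]
}}

```text
clock: 24.12
eef_pos: [0.451, -0.1622, 0.1238]
tool_rot: [0.779, 0.627, 0.008, 0.011]
ft_force: [-0.4, -0.4, 0.3]
grip_width: 0.0597
```

```bash
python3 plan.py .4484 -.161 .045 76 .7;  python3 - <<'E'
from h import *
c=cam("top");cv2.imwrite('pics/m.png',np.clip(1.7*cv2.resize(c['color'][100:280,100:480],None,fx=2.1,fy=2.1,interpolation=cv2.INTER_CUBIC),0,255).astype(np.uint8))
E
```

```text
t 24.12 [ 0.451  -0.1622  0.1238] yaw 77.7 d [-0.0026  0.0012 -0.0788] w 0.0597 n 2 F [-0.4 -0.4  0.3] tilt [ 0.025 -0.007 -1.   ]
0.7,0.01,-0.02,0.66,0.9,
0.7,0.0,-0.02,0.66,0.9,
```

View pics/m.png

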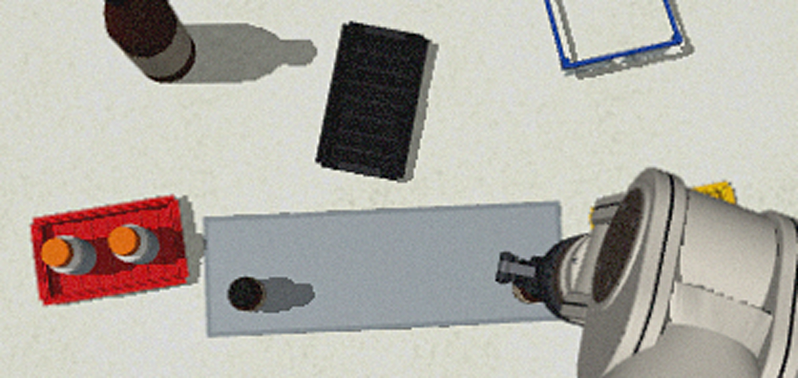

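Call:
{"name": "play_rows", "arguments": {
  "deltas": [0.7, 0.01, -0.06, 0.5, 0, 0.7, 0, 0, 0.5, 0, 0.7, 0, 0, 0.25, 0, 0.7, 0, 0, 0, 0, 0.7, 0, 0, 0, 0]
}}

```text
clock: 24.8
eef_pos: [0.4529, -0.1662, 0.0483]
tool_rot: [0.782, 0.623, 0.009, 0.013]
ft_force: [-0.5, -0.1, 1.2]
grip_width: 0.0599
```

```bash
python3 plan.py .4484 -.161 -.006 76 .7
```

```text
t 24.80 [ 0.4529 -0.1662  0.0483] yaw 77.1 d [-0.0045  0.0052 -0.0543] w 0.0599 n 1 F [-0.5 -0.1  1.2] tilt [ 0.03 -0.01 -1.  ]
0.7,0.07,-0.09,0.91,1.1,
```

Call:
{"name": "play_rows", "arguments": {
  "deltas": [0.7, 0.07, -0.09, 0.2, 0, 0.7, 0, -0.02, 0.35, 0, 0.7, 0, -0.02, 0.25, 0, 0.7, 0, 0, 0.08, 0, 0.7, 0, 0, 0, 0]
}}

```text
clock: 25.42
eef_pos: [0.4491, -0.1608, -0.0049]
tool_rot: [0.782, 0.623, 0.01, 0.015]
ft_force: [0.0, -0.1, 0.6]
grip_width: 0.0599
```

```bash
python3 plan.py .4484 -.161 -.006 76 .7
```

```text
t 25.43 [ 0.4491 -0.1608 -0.0049] yaw 77.1 d [-0.0007 -0.0002 -0.0011] w 0.0599 n 1 F [ 0.  -0.1  0.6] tilt [ 0.034 -0.011 -0.999]
0.7,-0.01,-0.01,0.02,1.1,
```

Call:
{"name": "play_rows", "arguments": {
  "deltas": [0.7, 0, -0.01, 0.02, 0, 0, 0, 0, 0, 0, 0, 0, 0, 0, 0, 0, 0, 0, 0, 0, 0, 0, 0, 0, 0]
}}

```text
clock: 26.05
eef_pos: [0.4499, -0.1611, -0.0046]
tool_rot: [0.782, 0.623, 0.011, 0.016]
ft_force: [-0.5, -0.2, -0.7]
grip_width: 0.0363
```

```bash
python3 plan.py .4484 -.161 .105 76 0
```

```text
t 26.05 [ 0.4499 -0.1611 -0.0046] yaw 77.1 d [-1.500e-03  1.000e-04  1.096e-01] w 0.0363 n 2 F [-0.5 -0.2 -0.7] tilt [ 0.037 -0.012 -0.999]
0.0,-0.0,-0.01,-0.91,0.5,
0.0,-0.0,-0.01,-0.91,0.5,
```

Call:
{"name": "play_rows", "arguments": {
  "deltas": [0, 0, 0, -0.3, 0, 0, 0, 0, -0.8, 0, 0, 0, 0, -0.1, 0, 0, 0.3, 0.3, 0, 0, 0, 0.6, 0.57, 0, 0, 0, 0.6, 0.57, 0, 0, 0, 0.6, 0.57, 0, 0, 0, 0.6, 0.57, 0, 0, 0, 0.5, 0.45, 0, 0, 0, 0.3, 0.3, 0, 0, 0, 0, 0, 0, 0, 0, 0, 0, 0, 0]
}}

```text
clock: 27.55
eef_pos: [0.6877, 0.0049, 0.0618]
tool_rot: [0.783, 0.622, 0.003, 0.01]
ft_force: [-0.4, 0.3, -1.2]
grip_width: 0.0363
```

```bash
python3 plan.py .699 .005 -.0026 77 0
```

```text
t 27.55 [0.6877 0.0049 0.0618] yaw 76.9 d [ 0.0113  0.0001 -0.0644] w 0.0363 n 2 F [-0.4  0.3 -1.2] tilt [ 0.017 -0.011 -1.   ]
0.0,0.02,0.09,0.54,-0.0,
0.0,0.02,0.09,0.54,-0.0,
```

Call:
{"name": "play_rows", "arguments": {
  "deltas": [0, 0.04, 0.2, 0.1, 0, 0, 0, 0, 0.3, 0, 0, 0, 0, 0.3, 0, 0, 0, 0, 0, 0, 0, 0, 0, 0, 0]
}}

```text
clock: 28.18
eef_pos: [0.6982, 0.0007, 0.0159]
tool_rot: [0.784, 0.62, 0.002, 0.009]
ft_force: [-0.1, 0.4, -1.0]
grip_width: 0.0364
```

```bash
python3 plan.py .699 .005 -.0026 77 0
```

```text
t 28.18 [0.6982 0.0007 0.0159] yaw 76.7 d [ 0.0008  0.0043 -0.0185] w 0.0364 n 1 F [-0.1  0.4 -1. ] tilt [ 0.013 -0.011 -1.   ]
0.0,0.07,-0.0,0.31,-0.3,
```

Call:
{"name": "play_rows", "arguments": {
  "deltas": [0, 0.07, 0, 0.1, 0, 0, 0, 0, 0.12, 0, 0, 0, 0, 0.06, 0, 0, 0, 0, 0, 0]
}}

```text
clock: 28.68
eef_pos: [0.7002, 0.0049, -0.0007]
tool_rot: [0.784, 0.62, 0.003, 0.009]
ft_force: [-0.1, -0.7, -0.5]
grip_width: 0.0363
```

```bash
python3 plan.py .699 .005 -.0026 77 0
```

```text
t 28.68 [ 7.002e-01  4.900e-03 -7.000e-04] yaw 76.7 d [-0.0012  0.0001 -0.0019] w 0.0363 n 1 F [-0.1 -0.7 -0.5] tilt [ 0.015 -0.011 -1.   ]
0.0,-0.0,-0.02,0.03,-0.3,
```

Call:
{"name": "play_rows", "arguments": {
  "deltas": [0, -0.01, -0.02, 0.03, 0, 0, 0, 0, 0, 0, 0.7, 0, 0, 0, 0, 0.7, 0, 0, 0, 0, 0.7, 0, 0, 0, 0, 0.7, 0, 0, -0.2, 0, 0.7, 0, 0, -0.5, 0, 0.7, 0, 0, -0.7, 0, 0.7, 0, 0, -0.3, 0]
}}

```text
clock: 29.8
eef_pos: [0.6969, 0.0056, 0.1039]
tool_rot: [0.784, 0.62, 0.002, 0.009]
ft_force: [-0.2, 0.2, -0.6]
grip_width: 0.0597
```

```bash
python3 plan.py .443 .150 .1 77 .7
```

```text
t 29.80 [0.6969 0.0056 0.1039] yaw 76.7 d [-0.2539  0.1444 -0.0039] w 0.0597 n 6 F [-0.2  0.2 -0.6] tilt [ 0.015 -0.011 -1.   ]
0.7,0.23,-0.78,0.01,-0.1,
0.7,0.23,-0.78,0.01,-0.1,
0.7,0.23,-0.78,0.01,-0.1,
0.7,0.23,-0.78,0.01,-0.1,
0.7,0.23,-0.78,0.01,-0.1,
0.7,0.23,-0.78,0.01,-0.1,
```

Call:
{"name": "play_rows", "arguments": {
  "deltas": [0.7, 0.23, -0.78, 0, 0, 0.7, 0.23, -0.78, 0, 0, 0.7, 0.23, -0.78, 0, 0, 0.7, 0.23, -0.78, 0, 0, 0.7, 0.23, -0.78, 0, 0, 0.7, 0.2, -0.62, 0, 0, 0.7, 0, 0, 0, 0, 0.7, 0, 0, 0, 0]
}}

```text
clock: 30.8
eef_pos: [0.4516, 0.1515, 0.1076]
tool_rot: [0.785, 0.62, 0.012, 0.014]
ft_force: [0.6, 0.2, -0.6]
grip_width: 0.0601
```

```bash
python3 plan.py .443 .150 .045 77 .7
```

```text
t 30.80 [0.4516 0.1515 0.1076] yaw 76.6 d [-0.0086 -0.0015 -0.0626] w 0.0601 n 2 F [ 0.6  0.2 -0.6] tilt [ 0.036 -0.007 -0.999]
0.7,-0.03,-0.07,0.52,-0.2,
0.7,-0.03,-0.07,0.52,-0.2,
```

Call:
{"name": "play_rows", "arguments": {
  "deltas": [0.7, -0.06, -0.16, 0.2, 0, 0.7, 0, 0, 0.45, 0, 0.7, 0, 0, 0.3, 0, 0.7, 0, 0, 0, 0, 0.7, 0, 0, 0, 0]
}}

```text
clock: 31.42
eef_pos: [0.4513, 0.1486, 0.0521]
tool_rot: [0.786, 0.617, 0.016, 0.016]
ft_force: [0.5, -0.6, 0.4]
grip_width: 0.0597
```

```bash
python3 plan.py .443 .150 -.006 77 .7
```

```text
t 31.43 [0.4513 0.1486 0.0521] yaw 76.3 d [-0.0083  0.0014 -0.0581] w 0.0597 n 2 F [ 0.5 -0.6  0.4] tilt [ 0.045 -0.005 -0.999]
0.7,-0.0,-0.07,0.48,-0.4,
0.7,-0.0,-0.07,0.48,-0.4,
```

Call:
{"name": "play_rows", "arguments": {
  "deltas": [0.7, 0, -0.16, 0.2, 0, 0.7, 0, -0.02, 0.35, 0, 0.7, 0, -0.02, 0.25, 0, 0.7, 0, 0, 0.08, 0, 0.7, 0, 0, 0, 0]
}}

```text
clock: 32.05
eef_pos: [0.4423, 0.152, -0.0015]
tool_rot: [0.786, 0.617, 0.018, 0.016]
ft_force: [-0.1, 0.0, 0.1]
grip_width: 0.06
```

```bash
python3 plan.py .443 .150 -.005 77 .7
```

```text
t 32.05 [ 0.4423  0.152  -0.0015] yaw 76.3 d [ 0.0007 -0.002  -0.0035] w 0.0600 n 1 F [-0.1  0.   0.1] tilt [ 0.048 -0.004 -0.999]
0.7,-0.03,0.02,0.06,-0.7,
```

Call:
{"name": "play_rows", "arguments": {
  "deltas": [0.7, -0.03, 0.02, 0.04, 0, 0, 0, 0, 0, 0, 0, 0, 0, 0, 0, 0, 0, 0, 0, 0, 0, 0, 0, 0, 0]
}}

```text
clock: 32.67
eef_pos: [0.4446, 0.1504, -0.0023]
tool_rot: [0.786, 0.617, 0.02, 0.017]
ft_force: [0.4, -0.3, -0.5]
grip_width: 0.0361
```

```bash
python3 plan.py .627 .019 .06 77 0
```

```text
t 32.67 [ 0.4446  0.1504 -0.0023] yaw 76.3 d [ 0.1824 -0.1314  0.0623] w 0.0361 n 5 F [ 0.4 -0.3 -0.5] tilt [ 0.052 -0.002 -0.999]
0.0,-0.28,0.69,-0.21,-0.1,
0.0,-0.28,0.69,-0.21,-0.1,
0.0,-0.28,0.69,-0.21,-0.1,
0.0,-0.29,0.69,-0.21,-0.1,
0.0,-0.29,0.69,-0.21,-0.1,
```

Call:
{"name": "play_rows", "arguments": {
  "deltas": [0, 0, 0, -0.3, 0, 0, 0, 0, -0.8, 0, 0, 0, 0, -0.1, 0, 0, -0.15, 0.35, 0, 0, 0, -0.25, 0.6, 0, 0, 0, -0.27, 0.65, 0, 0, 0, -0.27, 0.65, 0, 0, 0, -0.25, 0.6, 0, 0, 0, -0.15, 0.35, 0, 0, 0, 0, 0, 0, 0, 0, 0, 0, 0, 0]
}}

```text
clock: 34.05
eef_pos: [0.6058, 0.0227, 0.0701]
tool_rot: [0.786, 0.618, 0.013, 0.013]
ft_force: [0.2, 0.7, -0.1]
grip_width: 0.0363
```

```bash
python3 plan.py .627 .019 0 77 0
```

```text
t 34.05 [0.6058 0.0227 0.0701] yaw 76.4 d [ 0.0212 -0.0037 -0.0701] w 0.0363 n 2 F [ 0.2  0.7 -0.1] tilt [ 0.035 -0.004 -0.999]
0.0,0.01,0.18,0.58,-0.3,
0.0,0.01,0.18,0.58,-0.3,
```

Call:
{"name": "play_rows", "arguments": {
  "deltas": [0, 0.02, 0.33, 0.1, 0, 0, 0, 0, 0.3, 0, 0, 0, 0, 0.3, 0, 0, 0, 0, 0.05, 0, 0, 0, 0, 0, 0]
}}

```text
clock: 34.67
eef_pos: [0.6223, 0.0232, 0.0242]
tool_rot: [0.784, 0.62, 0.011, 0.011]
ft_force: [-0.2, -1.3, -1.2]
grip_width: 0.0359
```

```bash
python3 plan.py .627 .019 0 77 0
```

```text
t 34.67 [0.6223 0.0232 0.0242] yaw 76.7 d [ 0.0047 -0.0042 -0.0242] w 0.0359 n 1 F [-0.2 -1.3 -1.2] tilt [ 0.031 -0.003 -1.   ]
0.0,-0.05,0.09,0.4,-0.3,
```

Call:
{"name": "play_rows", "arguments": {
  "deltas": [0, -0.05, 0.08, 0.1, 0, 0, 0, 0, 0.15, 0, 0, 0, 0, 0.08, 0, 0, 0, 0, 0, 0]
}}

```text
clock: 35.17
eef_pos: [0.628, 0.019, 0.0048]
tool_rot: [0.784, 0.62, 0.012, 0.012]
ft_force: [0.3, -0.5, -0.6]
grip_width: 0.0362
```

```bash
python3 plan.py .627 .019 0 77 0
```

```text
t 35.17 [0.628  0.019  0.0048] yaw 76.7 d [-0.001  -0.     -0.0048] w 0.0362 n 1 F [ 0.3 -0.5 -0.6] tilt [ 0.033 -0.003 -0.999]
0.0,-0.0,-0.02,0.08,-0.3,
```

Call:
{"name": "play_rows", "arguments": {
  "deltas": [0, 0, -0.01, 0.07, 0, 0, 0, 0, 0, 0, 0.7, 0, 0, 0, 0, 0.7, 0, 0, 0, 0, 0.7, 0, 0, 0, 0, 0.7, 0, 0, -0.2, 0, 0.7, 0, 0, -0.5, 0, 0.7, 0, 0, -0.8, 0, 0.7, 0, 0, -0.4, 0]
}}

```text
clock: 36.3
eef_pos: [0.6228, 0.0195, 0.1185]
tool_rot: [0.784, 0.62, 0.011, 0.011]
ft_force: [0.6, 0.1, -0.2]
grip_width: 0.0598
```

```bash
python3 plan.py .3 -.12 .15 77 .7
```

```text
t 36.30 [0.6228 0.0195 0.1185] yaw 76.7 d [-0.3228 -0.1395  0.0315] w 0.0598 n 7 F [ 0.6  0.1 -0.2] tilt [ 0.031 -0.003 -1.   ]
0.7,-0.5,-0.67,-0.07,-0.0,
0.7,-0.5,-0.67,-0.07,-0.0,
0.7,-0.5,-0.67,-0.07,-0.0,
0.7,-0.5,-0.67,-0.07,-0.0,
0.7,-0.5,-0.67,-0.07,-0.0,
0.7,-0.5,-0.67,-0.07,-0.0,
0.7,-0.5,-0.67,-0.07,-0.0,
```

Call:
{"name": "play_rows", "arguments": {
  "deltas": [0.7, -0.5, -0.67, -0.07, 0, 0.7, -0.5, -0.67, -0.07, 0, 0.7, -0.5, -0.67, -0.07, 0, 0.7, -0.5, -0.67, -0.07, 0, 0.7, -0.5, -0.67, -0.07, 0, 0.7, -0.5, -0.67, -0.07, 0, 0.7, 0, 0, 0, 0, 0.7, 0, 0, 0, 0]
}}

```text
clock: 37.3
eef_pos: [0.3447, -0.1037, 0.1443]
tool_rot: [0.784, 0.621, 0.019, 0.02]
ft_force: [-0.3, -0.0, 1.0]
grip_width: 0.0598
```

```bash
python3 - <<'E'
from h import *
s=cam("scene")['color'];t=cam("top")['color']
f=lambda im,k:np.clip(1.7*cv2.resize(im,None,fx=k,fy=k,interpolation=cv2.INTER_CUBIC),0,255).astype(np.uint8)
a=f(t[60:260,90:470],2.1);b=f(s[90:350,160:430],1.5)   # 798x420
o=np.zeros((600,798,3),np.uint8);o[:270]=f(t[90:250,90:470],2.1)[:270,:798] if False else 0
T=f(t[95:250,100:480],2.1);o[:T.shape[0],:T.shape[1]]=T[:,:798]
y=T.shape[0];L=f(s[245:345,305:415],2.6);M=f(s[205:300,160:275],2.6)[:, :];R=f(s[125:180,170:245],2.6)
x=0
for im in(L,M,R):
    h=min(im.shape[0],600-y);w=min(im.shape[1],798-x);o[y:y+h,x:x+w]=im[:h,:w];x+=w+4
cv2.imwrite('pics/n.png',o)
E
```

```text
(no output)
```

View pics/n.png

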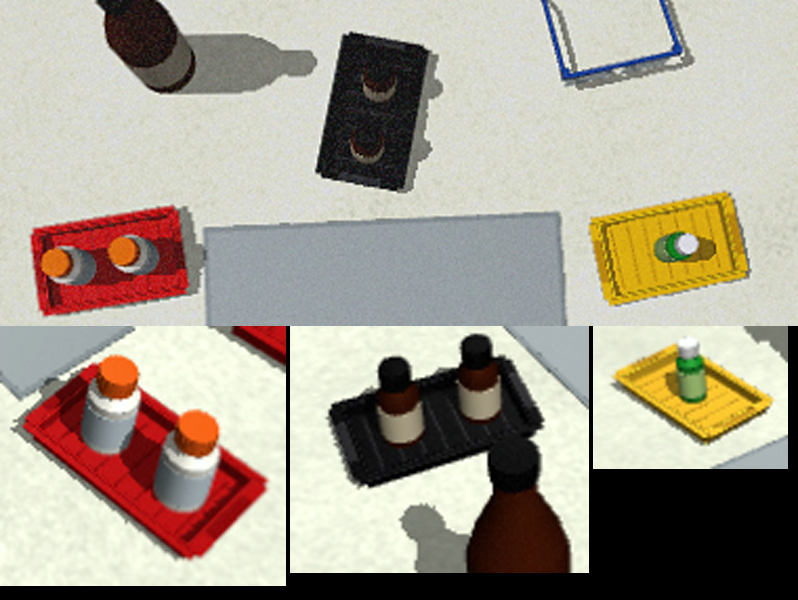

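```bash
python3 -c "
from h import *
print(bot.get_obs()['clock'],ticket.job_done())"
```

```text
the job is handed in; nothing more can be done
37.4 None
```

All five bottles are in their trays, and the job was handed in at 37.4 s: both whites in the red tray, both small browns in the black tray and the green in the yellow tray. The hand-in gives no verdict.

- **Last check:** in the final top and scene pictures every bottle stands upright inside its rim, the mat is empty and the gripper is clear. The tall bottle and glasses look unmoved by eye; I did not measure them. From the arm's release positions, the bottle centres are within about 43 mm of the tray centres along the long side and within 5 mm across. The limits are 62 mm and 30 mm.
- **Fingertip height disagreed with the text:** in the pictures the fingertips sat about 30–40 mm above the reported TCP, more than the stated swing of the pads explains. My first grasp therefore caught white_1 on the shoulder, at 37 mm opening. I released it without moving it noticeably and took it again lower, at 41 mm. I allowed for the offset in every later grasp and placing.
- **Tool tilt:** the tool drifted up to about 0.05 rad from vertical during the run. The rows cannot correct it, and no bottle looks tilted.
- **Not measured:** I did not compute the final bottle tilts or underside heights. They rest on the pictures and on the release heights, which came within about 1–2 mm of the tray floor.

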